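# Vial under the inspection lamp, shutter held open

### The arm

A 7-joint arm with a two-finger parallel gripper is mounted at the origin on the work surface. World frame = base frame: x ahead of the robot, y to its left, z up, the work surface at z = 0. Lengths are in m, angles in rad, forces in N, time in s.
With the tool pointing down it reaches from about 0.425 to 0.925 m from the base axis. Payload 6.8 kg.
Tool frame: the origin (TCP) lies midway between the tips of the shut fingers; the grasp point (between the pads) lies 19 mm behind it; z points along the fingers, y is the line along which they close (so a half turn about z gives the same grasp; the last joint's range is limited). The gripper opens to 85 mm and grips with 20 to 120 N. Pads are 22 mm wide; open, the fingers measure 114 mm over their backs; the gripper's body (76 mm by 85 mm) begins 54 mm behind the grasp point. The pads swing forward as they close: fully open they stand 13 mm farther back than shut.
Start: joints at [-1.223, 0.477, 0.022, 1.555, -0.011, 1.109, -0.083], TCP at [0.297, 0.606, 0.231] pointing down, gripper open.
Joint ranges: [-2.96, 2.96], [-0.34, 2.1], [-1.41, 1.46], [0.24, 2.44], [-1.37, 4.51], [0.17, 1.92], [-2.96, 2.96]. Speed limits (rad/s): [2.39, 2.39, 3.14, 3.14, 3.14, 3.14, 3.14].

### API

Orientations are given as a unit quaternion [w, x, y, z].
In Python, from station import bot, imaging gives the robot as it stands.
- The arm moves only by the tool move_arm, never from a script. Its argument "commands" is a list that holds one entry, the list of rows, each a list of 7 numbers: the shift along the tool's x, y, z in m, then the turn, a rotation vector about the tool's x, y, z in degrees, then the finger opening in m, from 0 to 0.0854. In form: [[[x, y, z, rx, ry, rz, grip], ...]]. A call has 1 to 20 rows; each row shifts and turns the commanded pose from where the row before left it, along the tool's axes as they then stand; what a row does not reach is not made up. A row lasts 1/8 s, in which the tool goes at most 62.5 mm and 10.7 degrees, less where a joint would pass 70% of its speed; a pose out of reach is approached as far as the arm can. A call is refused whole if a number of a shift passes 0.0625 or a number of a turn 10.7, either way. A call with a gripper value outside its range is refused whole. The fingers move at their own pace and stop on an object; "squeeze" is the grip in N (left out, the last holds). Time passes only in rows, so rows that do not move let the fingers close. It gives the time, the measured TCP pose, the force, the opening and the grip force at its end, in the units of the state.
- bot.get_obs(): the state, without advancing time (a new reading comes with each control period).
- imaging.read_camera(name): name is "side" or "top" or "wrist"; returns the picture (420x560x3 uint8, red, green, blue); there is no depth.
- imaging.calibration(name): a dict with "intrinsics" (3x3 intrinsics, pixels), "extrinsics" (4x4, takes a point from camera to world coordinates); the wrist camera has in their place "mount" (4x4, takes a point from camera to tool coordinates, whose origin is the TCP and whose axes are the flange's). Camera axes: x right, y down, z forward; pixel columns grow to the right and rows downward; lengths in m; the calibration is good to about 2 mm. A picture is of the moment at which its call begins: read the wrist's pose just before it. calibration takes no time and is no camera call.
- bot.hand_in(): hands the job in; it is judged then, once.
The state is a dict: "t": time; "q": joint angles; "joint_vel": joint speeds; "joint_torque": joint torques, N m; "eef_pos": TCP position; "tool_rot": TCP orientation; "contact_force": force on the tool from outside, world axes, zero at the start; "torque": the same for the moment, N m; "gripper_width": opening from 0.0 (shut) to 1.0 (fully open); "grasp_force": force on a finger pad.
Only numpy, scipy, OpenCV 4.12 (cv2) and the standard library are available. Lean on these libraries where they do the work, as an engineer would, in place of code of your own. Each camera call takes 0.05 s, during which the arm holds its last target. There are 200 camera calls.

### The job

Stand the amber vial (white cap) upright in the middle of the small round post in front of the inspection lamp, setting it down gently rather than dropping it, and let go of it. Then take the black knob of the lamp's spring-return shutter and pull the shutter out until its yellow pointer stands over the red mark on the rail, and finish while still holding it there: it springs shut when let go. Do not tip the vial over, and leave the pale vial, the wash bottle and the tip box where they stand.

Things in the scene. Friction and masses are not known exactly. Their poses are not given: they have to be found in the camera images.
- amber_vial: The vial to be inspected, standing on the bench: brown amber glass, paper label, white cap. 34 mm diameter up to 56 mm, then the cap, 30 mm diameter, to 72 mm. Rigid, about 60 g. Origin: centre of its underside; z along its axis to the cap. Its place may be swapped with that of the pale vial.
- pale_vial: Bystander: a vial of the same shape and size, pale green glass with a blue cap. Origin: centre of its underside.
- wash_bottle: Bystander: blue wash bottle with a white spout, body 66 mm diameter, about 175 mm tall. Origin: centre of its underside.
- tip_box: Bystander: yellow pipette-tip box, 80 x 115 x 45 mm. Origin: centre of its underside.
- lamp_stand: Inspection lamp, fixed. Origin at bench height; x from lens to post (away from the robot), y level, z up. In mm in this frame: grey base plate 12 thick (x -120 to 95, y -195 to 80); white lamp housing (x -116 to -36, y -50 to 50, top at 112); aluminium scale rail (x -12 to 22, y -195 to -70, top at 32). Also carries post and shutter. Place and yaw vary.
- post_top (a point): Centre of the flat top of the post: a round white head, 38 mm diameter and 10 mm thick, on a slim aluminium stem; no rim. 55 mm above the bench, at x 60, y 0 mm in the frame of lamp_stand. Axes as lamp_stand.
- shutter (a joint): How far the shutter is pulled out, m: 0 shut (the spring keeps it there), 0.085 at the outer stop. It slides level along -y of lamp_stand. The spring pulls back with about 2 N at 0 and 0.6 N more per 10 mm (about 6 N at 70 mm); let go, it shuts.
- knob (a point): Grip point on the shutter's knob: on the axis of an upright black round post, 16 mm diameter, 71 to 120 mm above the bench; this point is at 100 mm. Shut, it is at x -20, y -95 mm in lamp_stand, 37 mm clear of the housing; it moves with the shutter. Below it a steel bar 8 mm thick (top at 71 mm) runs to the lamp: keep the fingertips above 73 mm.
- pointer (a point): Tip area of the yellow pointer, a bar 3 mm wide that sticks out from under the knob along x of lamp_stand, just above the rail, at the same y of lamp_stand as the knob's axis. It moves with the shutter.
- red_mark (a point): Middle of the top of the red mark: a fixed clip across the rail, 12 mm wide along y of lamp_stand, 36 mm along x, top 36 mm above the bench, 6 mm under the pointer. Axes as lamp_stand. It lies 35 to 70 mm along -y of lamp_stand from the shut pointer. The pointer is on the mark when this point and pointer have the same y in lamp_stand, within 6 mm.

How it is judged:
By the outcome, as a careful person would: the job done as asked, in the order asked, and still so for the second after the job is handed in, while the arm keeps its last pose, push and grip.
It also fails if it takes over 42 s, if anything falls off the work surface, if the arm or the gripper's body presses on something with over 40 N, if the wrist force passes 120 N, or if a joint passes its speed limit or range.

## Working session

There is one attempt and no reset: what is moved stays moved. The work goes in short steps, Python scripts to look and compute and a tool call to move; the robot and the scene stay as the last step left them, time stands still between calls to the robot, and variables do not carry over. Pictures are saved under pics/ and viewed, at most 10 in all, crops included, and the job is handed in when it is done.

Besides the shell and the picture viewer there is one more tool, called after ">>>" by a JSON object that holds its "op" and its "data", one argument or row to a line. move_arm: Moves the arm, as the interface text tells. Its arguments: {"type":"object","properties":{"commands":{"type":"array","items":{"type":"array","items":{"type":"array","items":{"type":"number"}}}},"squeeze":{"type":"number"}},"required":["commands"]}

```bash
mkdir -p pics; ls; python3 - <<'E'
from station import bot, imaging
import cv2, numpy as np
o=bot.get_obs(); print({k:np.round(v,3).tolist() for k,v in o.items()})
for n in ("side","top"):
    im=imaging.read_camera(n); cv2.imwrite(f"pics/{n}0.png",im[:,:,::-1])
    c=imaging.calibration(n); print(n,np.round(c["intrinsics"],1).tolist(),np.round(c["extrinsics"],3).tolist())
print(np.round(imaging.calibration("wrist")["mount"],4).tolist(),imaging.calibration("wrist").keys())
E
```

```text
pics
{'t': 0.0, 'q': [-1.223, 0.478, 0.022, 1.556, -0.011, 1.109, -0.083], 'joint_vel': [-0.0, 0.003, 0.0, -0.001, 0.001, -0.001, -0.001], 'joint_torque': [0.001, -59.646, 1.608, -28.119, 0.012, 0.009, -0.0], 'eef_pos': [0.297, 0.606, 0.23], 'tool_rot': [-0.0, 0.226, 0.974, -0.001], 'contact_force': [0.148, 0.516, -0.622], 'torque': [0.036, 0.07, -0.027], 'grasp_force': 0.0, 'gripper_width': 1.001}
side [[480.8, 0.0, 271.7], [0.0, 480.8, 208.3], [0.0, 0.0, 1.0]] [[0.918, -0.244, 0.313, 0.253], [-0.396, -0.588, 0.705, -0.852], [0.012, -0.771, -0.637, 0.786], [0.0, 0.0, 0.0, 1.0]]
top [[415.6, 0.0, 283.6], [0.0, 415.6, 208.7], [0.0, 0.0, 1.0]] [[0.018, -0.999, 0.041, 0.556], [-0.999, -0.02, -0.037, -0.065], [0.038, -0.04, -0.998, 1.049], [0.0, 0.0, 0.0, 1.0]]
[[-0.0001, -0.9457, -0.3251, 0.0846], [1.0, -0.0, -0.0003, 0.0007], [0.0003, -0.3251, 0.9457, -0.143], [0.0, 0.0, 0.0, 1.0]] dict_keys(['intrinsics', 'mount'])
```

View pics/top0.png

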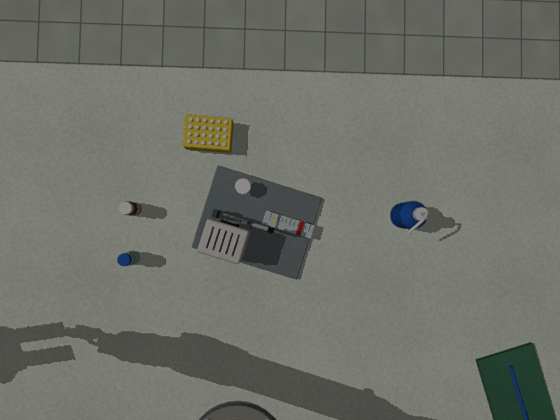

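View pics/side0.png

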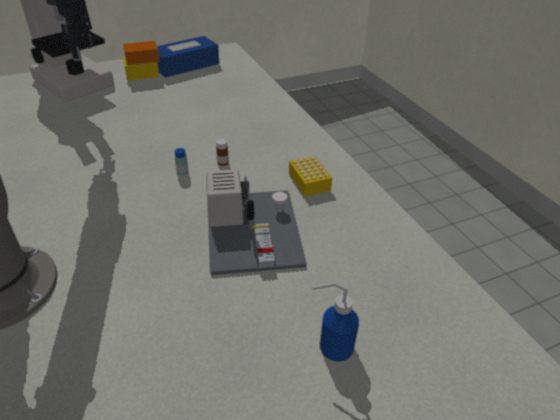

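The top view shows the amber vial (white cap) at about (126,208), the pale one at (124,260), the post head at (243,186), the knob near (271,230), the red mark at (300,228) and the lamp at (225,240). I'll enlarge the crops to measure these.

```bash
python3 - <<'E'
import cv2, numpy as np
t=cv2.imread("pics/top0.png"); s=cv2.imread("pics/side0.png")
a=cv2.resize(t[160:285,190:330],None,fx=5,fy=4.8*5/4.8,interpolation=cv2.INTER_CUBIC)[:600]
cv2.imwrite("pics/tc.png",cv2.resize(t[163:283,186:330],None,fx=5,fy=5,interpolation=cv2.INTER_CUBIC))
v=cv2.resize(t[190:230,105:155],None,fx=8,fy=8,interpolation=cv2.INTER_CUBIC)
w=cv2.resize(s[130:180,165:240][:, :],None,fx=5,fy=5,interpolation=cv2.INTER_CUBIC)
x=cv2.resize(s[165:280,200:310],None,fx=5,fy=5,interpolation=cv2.INTER_CUBIC)
out=np.zeros((580,800,3),np.uint8); out[:320,:400]=v; out[325:575,:375]=w
out[:,:]=out; xx=cv2.resize(x,(400,int(400*115/110))); out[:xx.shape[0],400:]=xx
cv2.imwrite("pics/mix.png",out)
E
```

```text
(no output)
```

View pics/tc.png

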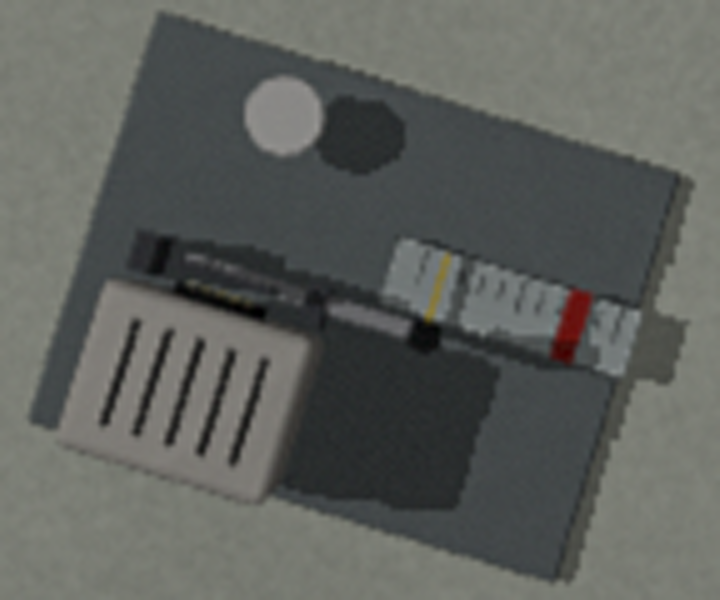

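View pics/mix.png

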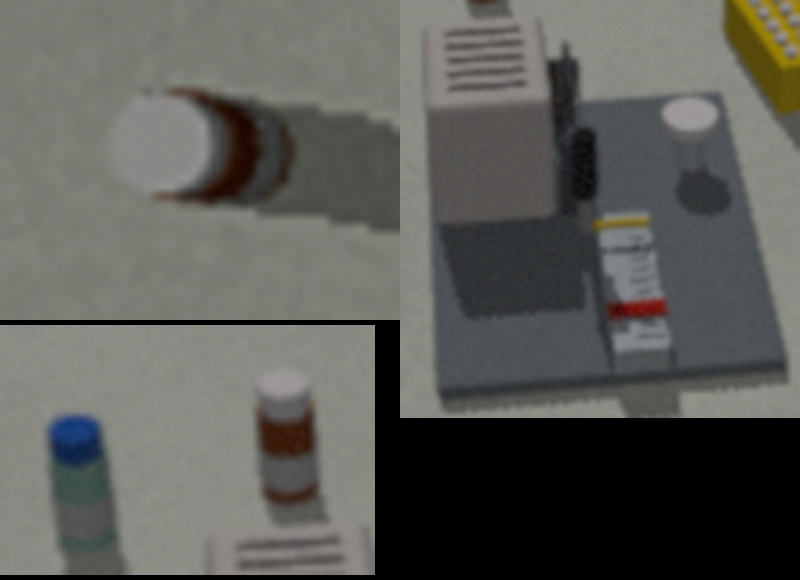

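```bash
cat > h.py <<'E'
import numpy as np
from station import bot, imaging
from scipy.optimize import least_squares
from scipy.spatial.transform import Rotation as R
def cal(n):
    c=imaging.calibration(n); return np.array(c["intrinsics"]),np.array(c["extrinsics"])
def ray(uv,z,K,E):
    d=E[:3,:3]@np.linalg.inv(K)@[uv[0],uv[1],1]; p=E[:3,3]; return p+d*(z-p[2])/d[2]
def proj(P,K,E):
    p=(np.asarray(P)-E[:3,3])@E[:3,:3]; p=p@K.T; return p[...,:2]/p[...,2:]
def crop(p,f,o): return (np.array(p)+.5)/f-.5+o
E
python3 - <<'E'
from h import *
K,E=cal("top"); Ks,Es=cal("side")
L=np.array([[95,80,12],[95,-195,12],[-120,80,12],[-120,-195,12],[60,0,55]])/1e3
px=[(160,12),(685,175),(30,420),(558,580),(284,116)]
uv=np.array([crop(p,5,[186,163]) for p in px])
w=np.array([ray(u,l[2],K,E) for u,l in zip(uv,L)])
def T(q,P): return np.c_[P[:,:2]@np.array([[np.cos(q[2]),np.sin(q[2])],[-np.sin(q[2]),np.cos(q[2])]])+q[:2],P[:,2]]
sx=[(722-400,95),(788-400,362),(440-400,390)]
Ls=L[[0,1,3]]; su=np.array([(np.array(p)+.5)/(400/110)-.5+[200,165] for p in sx])
s=least_squares(lambda q:(T(q,L)-w)[:,:2].ravel()*1e3,[.55,0,0]); q=s.x
print("lamp",q,np.degrees(q[2]),"res",s.fun.round(1))
print("side ray corners",[ray(u,.012,Ks,Es).round(4) for u in su],T(q,Ls).round(4))
post=T(q,L[4:])[0]; print("post fit",post,"meas",w[4], "side",ray((np.array([690-400,115])+.5)/(400/110)-.5+[200,165],.055,Ks,Es))
inv=lambda p:np.array([[np.cos(q[2]),np.sin(q[2])],[-np.sin(q[2]),np.cos(q[2])]])@(p[:2]-q[:2])
red=ray(crop((572,326),5,[186,163]),.036,K,E);print("red in lamp",inv(red))
reds=ray((np.array([637-400,309])+.5)/(400/110)-.5+[200,165],.036,Ks,Es);print("reds",inv(reds))
kn=ray(crop((427,333),5,[186,163]),.12,K,E);print("knob in lamp",inv(kn))
po=ray(crop((438,288),5,[186,163]),.042,K,E);print("pointer in lamp",inv(po))
print("knob world",T(q,np.array([[-.02,-.095,.1]])))
print("vial top",ray(crop((162,142),8,[105,190]),.072,K,E),"side",ray(crop((284,380-325),5,[165,130]),.072,Ks,Es))
print("pale", ray((124.,259.5),.072,K,E))
E
```

```text
lamp [ 0.59235678  0.01319668 -0.28031355] -16.06078319810658 res [ 1.5  0.4  1.4  0.4 -1.1  1.  -2.2 -0.6  0.4 -1.2]
side ray corners [array([0.7024, 0.056 , 0.012 ]), array([ 0.6269, -0.2028,  0.012 ]), array([ 0.4242, -0.143 ,  0.012 ])] [[ 0.7058  0.0638  0.012 ]
 [ 0.6297 -0.2005  0.012 ]
 [ 0.4231 -0.141   0.012 ]]
post fit [ 0.6500149  -0.00340274  0.055     ] meas [ 0.6495786  -0.00216731  0.055     ] side [ 0.64801323 -0.0064055   0.055     ]
red in lamp [ 0.00420804 -0.16174879]
reds [ 0.00381988 -0.165932  ]
knob in lamp [-0.01929143 -0.09430016]
pointer in lamp [ 0.00255509 -0.09372743]
knob world [[ 0.54685499 -0.07256221  0.1       ]]
vial top [0.59190247 0.26774703 0.072     ] side [0.59157722 0.2674906  0.072     ]
pale [0.47125271 0.26555307 0.072     ]
```

>>> {"op": "move_arm", "data": {
  "commands": [
    [[-0.025,-0.011,0,0,0,0,0.085],[-0.05,-0.021,0,0,0,0,0.085],[-0.055,-0.023,0,0,0,0,0.085],[-0.055,-0.023,0,0,0,0,0.085],[-0.055,-0.023,0,0,0,0,0.085],[-0.055,-0.023,0,0,0,0,0.085],[-0.055,-0.023,0,0,0,0,0.085],[-0.04,-0.016,0,0,0,0,0.085],[-0.023,-0.011,0,0,0,0,0.085],[0,0,0.02,0,0,-5,0.085],[0,0,0.02,0,0,-5,0.085],[0,0,0,0,0,0,0.085]]
  ]
}}

```text
t: 1.6
eef_pos: [0.59, 0.2673, 0.1893]
tool_rot: [-0.002, 0.141, 0.99, -0.001]
contact_force: [0.8, -0.5, 0.8]
gripper_width: 0.995
grasp_force: 0.0
```

```bash
cat >> h.py <<'E'
def wristcam():
    c=imaging.calibration("wrist"); o=bot.get_obs(); M=np.eye(4); w,x,y,z=o["tool_rot"]
    M[:3,:3]=R.from_quat([x,y,z,w]).as_matrix(); M[:3,3]=o["eef_pos"]
    return np.array(c["intrinsics"]),M@np.array(c["mount"]),M,o
def togo(M,p): return (M[:3,:3].T@(np.array(p)-M[:3,3])).round(4)
E
python3 - <<'E'
from h import *; import cv2
K,E,M,o=wristcam(); im=imaging.read_camera("wrist"); cv2.imwrite("pics/w1.png",im[:,:,::-1])
np.savez("w1",K=K,E=E)
print(o["eef_pos"],M[:3,:3].round(3).tolist(),o["t"],o["contact_force"],o["gripper_width"])
print("togo",togo(M,[.592,.268,.020]),"expect cap px",proj([.592,.268,.072],K,E))
E
```

```text
[0.59002945 0.26734991 0.18926676] [[-0.96, 0.278, -0.004], [0.278, 0.96, -0.002], [0.003, -0.003, -1.0]] 1.6 [ 0.80900524 -0.54917619  0.84560911] 0.9951777452102809
togo [-0.0022  0.0017  0.1693] expect cap px [279.8898667 207.9269392]
```

View pics/w1.png

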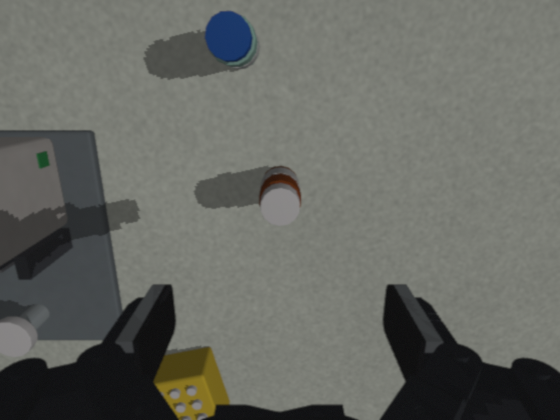

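The wrist view shows the white cap at (280,205), where (280,208) was predicted, so the vial position holds. The pale vial at (230,38) is clear of the fingers. I'll descend and grasp.

>>> {"op": "move_arm", "data": {
  "commands": [
    [[-0.002,0.002,0.015,0,0,0,0.085],[0,0,0.03,0,0,0,0.085],[0,0,0.035,0,0,0,0.085],[0,0,0.035,0,0,0,0.07],[0,0,0.03,0,0,0,0.06],[0,0,0.016,0,0,0,0.06],[0,0,0.008,0,0,0,0.06],[0,0,0,0,0,0,0.04],[0,0,0,0,0,0,0.03],[0,0,0,0,0,0,0.025],[0,0,0,0,0,0,0.02],[0,0,0,0,0,0,0.02],[0,0,0,0,0,0,0.02]]
  ],
  "squeeze": 30
}}

```text
t: 3.28
eef_pos: [0.5945, 0.2698, 0.0233]
tool_rot: [0.001, 0.14, 0.99, 0.0]
contact_force: [-0.4, -0.8, 6.9]
gripper_width: 0.388
grasp_force: 30.1
```

>>> {"op": "move_arm", "data": {
  "commands": [
    [[0,0,-0.008,0,0,0,0.02],[0,0,-0.02,0,0,0,0.02],[0,0,-0.03,0,0,0,0.02],[0,0,-0.035,0,0,0,0.02],[0,0,-0.025,0,0,0,0.02],[-0.005,-0.009,-0.012,0,0,0,0.02],[-0.012,-0.023,0,0,0,0,0.02],[-0.018,-0.034,0,0,0,0,0.02],[-0.02,-0.037,0,0,0,0,0.02],[-0.02,-0.037,0,0,0,0,0.02],[-0.02,-0.037,0,0,0,0,0.02],[-0.018,-0.034,0,0,0,0,0.02],[-0.012,-0.023,0,0,0,0,0.02],[-0.005,-0.01,0,0,0,0,0.02],[0,0,0,0,0,0,0.02],[0,0,0,0,0,0,0.02]]
  ]
}}

```text
t: 5.28
eef_pos: [0.6507, 0.0008, 0.1522]
tool_rot: [-0.0, 0.139, 0.99, 0.0]
contact_force: [-0.6, -0.4, 0.1]
gripper_width: 0.386
grasp_force: 29.9
```

```bash
python3 - <<'E'
from h import *; import cv2
K,E,M,o=wristcam(); im=imaging.read_camera("wrist"); t=imaging.read_camera("top"); s=imaging.read_camera("side")
np.savez("w2",K=K,E=E,M=M)
print(o["eef_pos"],M[:3,:3].round(3).tolist(),o["t"],o["contact_force"],o["gripper_width"],o["grasp_force"])
Kt,Et=cal("top");Ks,Es=cal("side")
p=np.array([.6495,-.003,.055]);print("togo",togo(M,[.6495,-.003,.0783]),"post px w/t/s",proj(p,K,E),proj(p,Kt,Et),proj(p,Ks,Es))
# vial expected offset: bottom & cap at TCP axis
for dz in(-.023,.049): print(dz,proj(o["eef_pos"]+[0,0,dz],K,E),proj(o["eef_pos"]+[0,0,dz],Ks,Es))
out=np.zeros((580,800,3),np.uint8); b=im[:,:,::-1]
out[:420,:560]=b
a=s[125:225,230:330,::-1]; x=cv2.resize(a,(240,240),interpolation=cv2.INTER_CUBIC); out[:240,560:]=x
out[240:480,560:]=cv2.resize(t[150:210,213:273,::-1],(240,240),interpolation=cv2.INTER_CUBIC)
cv2.imwrite("pics/w2.png",out)
E
```

```text
[0.65071493 0.00077579 0.15217906] [[-0.961, 0.276, -0.0], [0.276, 0.961, 0.001], [0.001, 0.001, -1.0]] 5.275 [-0.60430053 -0.40668568  0.14203602] 0.38621472320343275 29.89740014076233
togo [ 0.0001 -0.004   0.0739] post px w/t/s [271.87280111 214.18252698] [242.74830269 185.84039705] [279.37504599 195.33442834]
-0.023 [277.23187023 263.62736848] [279.88187882 169.73057744]
0.049 [276.39085373 368.3111156 ] [280.59819202 143.80753166]
```

View pics/w2.png

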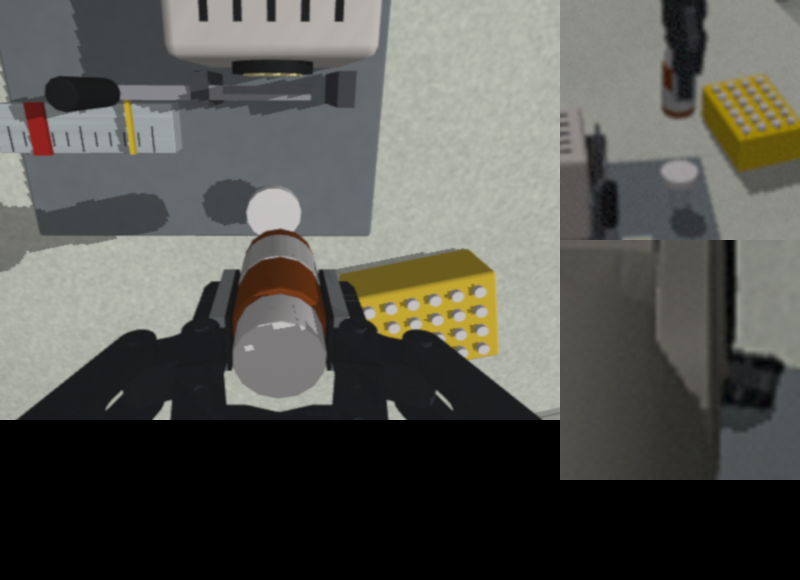

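```bash
python3 - <<'E'
from h import *
d=np.load("w2.npz");K,E,M=d["K"],d["E"],d["M"]
f=lambda p:proj(M[:3,:3]@p+M[:3,3],K,E).round(1)
print("bottom far edge",f([-.017,0,.0233]),"cap near edge",f([.015,0,-.0487]),"cap sides",f([0,-.015,-.0487]),f([0,.015,-.0487]))
p=np.array([.6495,-.003,.055]); g=lambda v:proj(p+M[:3,:3]@v,K,E).round(1)
print("post far",g([-.019,0,0]),"sides",g([0,-.019,0]),g([0,.019,0]))
print("dx/dpx bottom", f([-.016,0,.0233]),f([.016,0,-.0487]),g([-.018,0,0]))
E
python3 - <<'E'
import cv2
im=cv2.imread("pics/w2.png")[:420,:560]
cv2.imwrite("pics/w2c.png",cv2.resize(im[175:410,215:345],None,fx=2.5,fy=2.5,interpolation=cv2.INTER_CUBIC))
E
```

```text
bottom far edge [277.3 293. ] cap near edge [276.1 327.6] cap sides [228.7 367.7] [323.8 367.7]
post far [272.  239.6] sides [244.3 214.2] [299.5 214.2]
dx/dpx bottom [277.3 291.3] [276.1 324.8] [272.  238.3]
```

View pics/w2c.png

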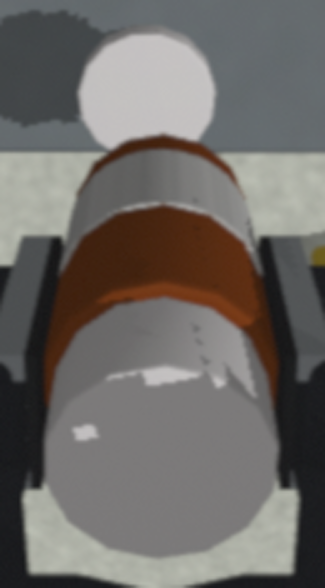

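Enlarged, the post head is centred at (273.8,214) and the vial sits about 2–4 mm toward +tool x of the TCP. I'll correct by -2 mm in x and -4 mm in y, then descend slowly.

>>> {"op": "move_arm", "data": {
  "commands": [
    [[-0.001,-0.002,0.005,0,0,0,0.02],[-0.001,-0.002,0.013,0,0,0,0.02],[0,0,0.018,0,0,0,0.02],[0,0,0.015,0,0,0,0.02],[0,0,0.009,0,0,0,0.02],[0,0,0.005,0,0,0,0.02],[0,0,0.002,0,0,0,0.02],[0,0,0,0,0,0,0.02],[0,0,0,0,0,0,0.02]]
  ]
}}

```text
t: 6.55
eef_pos: [0.6521, -0.0055, 0.0858]
tool_rot: [0.0, 0.14, 0.99, 0.0]
contact_force: [1.2, -0.3, -0.9]
gripper_width: 0.388
grasp_force: 29.9
```

```bash
python3 - <<'E'
from h import *; import cv2
P=[]
for i in range(6):
    K,E,M,o=wristcam(); P.append(o["eef_pos"]); im=imaging.read_camera("wrist")
    if i==4: s=imaging.read_camera("side")
print(np.round(P,4).tolist(),o["contact_force"],o["t"])
M[:3,3]=np.mean(P,0); E=M@np.array(imaging.calibration("wrist")["mount"])
np.savez("w3",K=K,E=E,M=M)
f=lambda p:proj(M[:3,:3]@np.array(p)+M[:3,3],K,E).round(1)
p=np.array([.6495,-.003,.055])
print("togo",togo(M,[.6495,-.003,.0783]),"post c",proj(p,K,E),"far edge",proj(p+M[:3,:3]@[.019,0,0],K,E),"vial bottom edge",f([.017,0,.0233]),f([.018,0,.0233]))
Ks,Es=cal("side");print("side post",proj(p,Ks,Es),"vial bottom",proj(M[:3,3]-[0,0,.0233],Ks,Es))
out=np.zeros((500,800,3),np.uint8)
out[:,:400]=cv2.resize(im[150:275,220:320,::-1],(400,500),interpolation=cv2.INTER_CUBIC)
out[:,400:]=cv2.resize(s[150:225,250:310,::-1],(400,500),interpolation=cv2.INTER_CUBIC)
cv2.imwrite("pics/w3.png",out)
E
```

```text
[[0.6521, -0.0055, 0.0858], [0.6521, -0.0054, 0.0858], [0.6521, -0.0055, 0.0857], [0.652, -0.0055, 0.0856], [0.652, -0.0055, 0.0856], [0.6519, -0.0054, 0.0854]] [-0.35031914 -0.49068526 -1.55116973] 6.85
togo [0.0031 0.0017 0.0074] post c [280.52604133 251.36307325] far edge [280.57784047 216.70379545] vial bottom edge [277.2 231.8] [277.2 229.8]
side post [279.37504599 195.33442834] vial bottom [280.78675337 193.30138042]
```

View pics/w3.png

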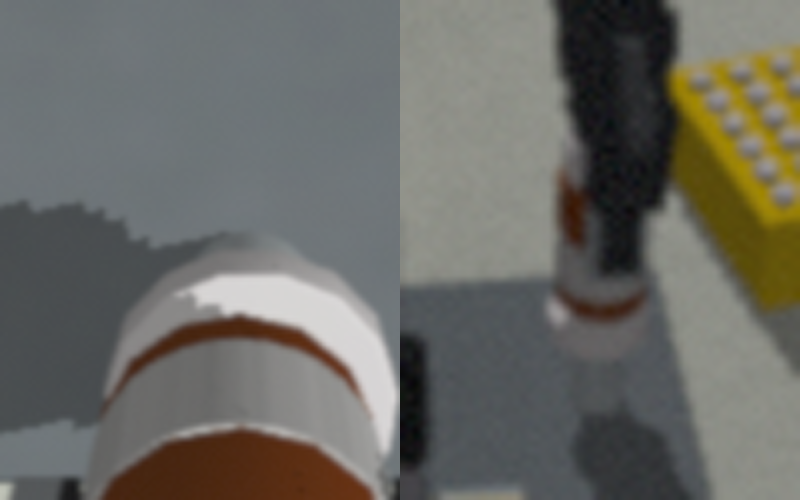

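The wrist crop shows the vial's bottom rim at about (279.5,229) and the post face's edge at about y=218. Vial and post are within 1–2 mm of each other. I'll make a small correction and finish the descent in steps.

>>> {"op": "move_arm", "data": {
  "commands": [
    [[0.001,0.0015,0.002,0,0,0,0.02],[0,0,0.001,0,0,0,0.02],[0,0,0.001,0,0,0,0.02],[0,0,0.001,0,0,0,0.02],[0,0,0,0,0,0,0.02]]
  ]
}}

```text
t: 7.52
eef_pos: [0.6512, -0.0038, 0.0801]
tool_rot: [-0.0, 0.14, 0.99, -0.0]
contact_force: [-0.5, -0.5, -0.3]
gripper_width: 0.389
grasp_force: 29.9
```

>>> {"op": "move_arm", "data": {
  "commands": [
    [[0,0,0.001,0,0,0,0.02],[0,0,0.0005,0,0,0,0.02],[0,0,0,0,0,0,0.02]]
  ]
}}

```text
t: 7.9
eef_pos: [0.6512, -0.0038, 0.0787]
tool_rot: [-0.0, 0.14, 0.99, 0.0]
contact_force: [0.5, -0.3, 0.3]
gripper_width: 0.39
grasp_force: 29.9
```

>>> {"op": "move_arm", "data": {
  "commands": [
    [[0,0,0.0007,0,0,0,0.02],[0,0,0.0005,0,0,0,0.02],[0,0,0,0,0,0,0.02]]
  ]
}}

```text
t: 8.28
eef_pos: [0.6514, -0.0037, 0.0783]
tool_rot: [0.0, 0.14, 0.99, 0.0]
contact_force: [-1.7, 0.4, 5.4]
gripper_width: 0.384
grasp_force: 30.3
```

>>> {"op": "move_arm", "data": {
  "commands": [
    [[0,0,0,0,0,0,0.033],[0,0,0,0,0,0,0.037],[0,0,0,0,0,0,0.042],[0,0,0,0,0,0,0.05],[0,0,0,0,0,0,0.058],[0,0,0,0,0,0,0.06],[0,0,0,0,0,0,0.06]]
  ]
}}

```text
t: 9.15
eef_pos: [0.6513, -0.0038, 0.0776]
tool_rot: [-0.0, 0.14, 0.99, -0.0]
contact_force: [-0.1, 0.6, -1.0]
gripper_width: 0.705
grasp_force: 0.0
```

```bash
python3 - <<'E'
from h import *; import cv2
K,E,M,o=wristcam(); im=imaging.read_camera("wrist"); s=imaging.read_camera("side")
print(o["eef_pos"],o["gripper_width"],o["contact_force"])
out=np.zeros((525,800,3),np.uint8)
out[:500,:400]=cv2.resize(im[170:420,180:380,::-1],(400,500),interpolation=cv2.INTER_CUBIC)
out[:,400:]=cv2.resize(s[135:240,240:320,::-1],(400,525),interpolation=cv2.INTER_CUBIC)
cv2.imwrite("pics/w4.png",out)
E
```

```text
[ 0.65125241 -0.00376402  0.07756519] 0.7051683246900294 [-0.08026096  0.63558922 -1.04609033]
```

View pics/w4.png

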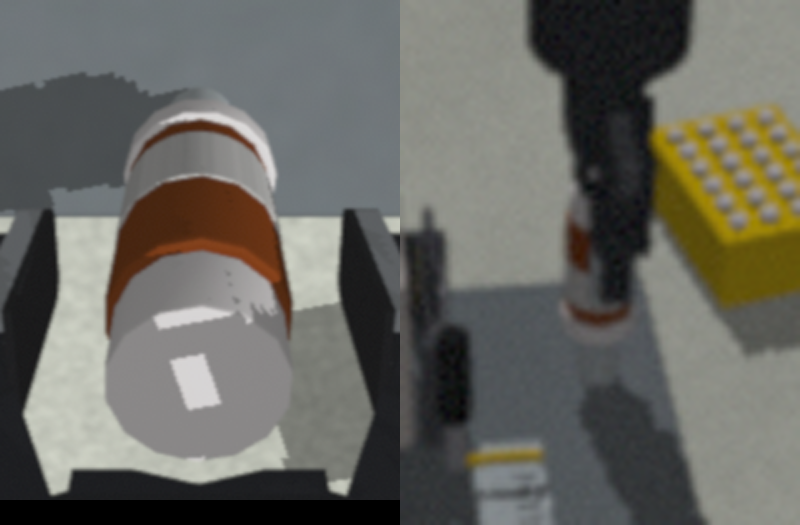

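The last picture shows the vial upright on the post, centred to within about 1 mm, with the fingers clear of it. I'll rise and move above the knob.

>>> {"op": "move_arm", "data": {
  "commands": [
    [[0,0,-0.008,0,0,0,0.06],[0,0,-0.02,0,0,0,0.06],[0,0,-0.03,0,0,0,0.06],[0,0,-0.032,0,0,0,0.06],[0,0,-0.02,0,0,0,0.06],[0,0,-0.01,0,0,0,0.06],[0.015,-0.018,0,0,0,0,0.05],[0.025,-0.029,0,0,0,0,0.04],[0.025,-0.029,0,0,0,0,0.036],[0.012,-0.014,0,0,0,0,0.036],[0.004,-0.005,0,0,0,0,0.036],[0,0,0,0,0,0,0.036],[0,0,0,0,0,0,0.036]]
  ]
}}

```text
t: 10.88
eef_pos: [0.5481, -0.0715, 0.1976]
tool_rot: [0.0, 0.139, 0.99, 0.0]
contact_force: [-0.4, -0.4, -0.1]
gripper_width: 0.422
grasp_force: 0.0
```

```bash
cat >> h.py <<'E'
import cv2
def blobs(im):
    h=cv2.cvtColor(im,cv2.COLOR_RGB2HSV); out={}
    for n,m in (("red",((h[...,0]<6)|(h[...,0]>174))&(h[...,1]>170)&(h[...,2]>60)),("yel",(h[...,0]>20)&(h[...,0]<32)&(h[...,1]>130)&(h[...,2]>80))):
        c,_,st,ce=cv2.connectedComponentsWithStats(m.astype(np.uint8))
        out[n]=[(st[i].tolist(),ce[i].round(1).tolist()) for i in range(1,c) if st[i,4]>25]
    return out
E
python3 - <<'E'
from h import *
K,E,M,o=wristcam(); im=imaging.read_camera("wrist"); t=imaging.read_camera("top"); s=imaging.read_camera("side")
for n,i in (("wrist",im),("top",t),("side",s)): cv2.imwrite(f"pics/{n}5.png",i[:,:,::-1])
np.savez("w5",K=K,E=E,M=M)
print(o["t"],o["eef_pos"],o["gripper_width"],M[:3,:3].round(3).tolist(),"togo",togo(M,[.5469,-.0726,.083]))
for n,i in (("wrist",im),("top",t),("side",s)): print(n,blobs(i))
print("knob top px",proj([.5469,-.0726,.12],K,E),"mark",proj([.5516,-.1450,.036],K,E))
E
```

```text
10.875 [ 0.54810499 -0.07151888  0.19758895] 0.42179628578790723 [[-0.961, 0.276, 0.001], [0.276, 0.961, 0.0], [-0.0, 0.0, -1.0]] togo [ 0.0009 -0.0014  0.1146]
wrist {'red': [([194, 196, 14, 38, 453], [200.5, 214.5])], 'yel': [([432, 300, 124, 94, 6049], [502.6, 337.9]), ([441, 392, 13, 13, 65], [446.6, 398.1])]}
top {'red': [], 'yel': [([183, 115, 49, 36, 1117], [207.2, 132.7])]}
side {'red': [([258, 248, 15, 4, 43], [264.8, 249.7])], 'yel': [([123, 57, 36, 24, 508], [140.8, 70.2]), ([290, 157, 42, 39, 875], [309.8, 178.5])]}
knob top px [275.44820574 223.12622601] mark [198.2897124  215.24350522]
```

```bash
python3 - <<'E'
from h import *
d=np.load("w5.npz");K,E,M=d["K"],d["E"],d["M"]
im=cv2.imread("pics/wrist5.png"); h=cv2.cvtColor(im,cv2.COLOR_BGR2HSV)
a=-0.2803; L=lambda x,y,z:np.array([.59236+np.cos(a)*x-np.sin(a)*y,.0132+np.sin(a)*x+np.cos(a)*y,z])
pp=proj(L(.008,-.0945,.042),K,E); print("pointer pred",pp)
x,y=pp.round().astype(int)
for r in (y-8,y,y+8): print(r,[h[r,c].tolist() for c in range(x-10,x+11,1)])
inv=lambda p:np.array([[np.cos(a),np.sin(a)],[-np.sin(a),np.cos(a)]])@(p[:2]-[.59236,.0132])
print("red lamp",inv(ray((200.5,214.5),.036,K,E)),"px/mm",proj(L(0,-.1,.036),K,E)-proj(L(0,-.11,.036),K,E))
g=im[150:300,220:340].max(2); m=(g<45).astype(np.uint8)
c,_,st,ce=cv2.connectedComponentsWithStats(m); print([(st[i].tolist(),(ce[i]+[220,150]).round(1).tolist()) for i in range(1,c) if st[i,4]>80])
E
```

```text
pointer pred [276.9294528  221.32328677]
213 [[100, 18, 42], [120, 11, 24], [150, 12, 22], [0, 0, 26], [90, 9, 29], [90, 8, 31], [120, 16, 32], [90, 8, 32], [90, 8, 34], [105, 15, 34], [105, 15, 34], [105, 15, 34], [120, 22, 35], [100, 22, 35], [110, 21, 36], [120, 15, 34], [90, 15, 34], [100, 23, 34], [110, 24, 32], [120, 17, 30], [110, 26, 29]]
221 [[105, 15, 35], [100, 25, 31], [110, 23, 33], [120, 16, 31], [105, 16, 32], [110, 23, 33], [90, 25, 31], [90, 16, 32], [105, 16, 32], [100, 24, 32], [90, 16, 32], [90, 16, 32], [100, 23, 33], [100, 24, 32], [105, 15, 33], [120, 15, 34], [120, 15, 34], [110, 23, 33], [110, 23, 34], [105, 16, 32], [100, 23, 34]]
229 [[100, 14, 107], [96, 13, 100], [96, 15, 85], [100, 12, 62], [90, 12, 42], [120, 8, 33], [105, 16, 31], [110, 23, 33], [105, 15, 33], [100, 24, 32], [90, 16, 32], [100, 24, 32], [90, 8, 32], [105, 15, 33], [105, 15, 33], [60, 8, 32], [105, 14, 36], [100, 14, 54], [102, 14, 89], [99, 15, 121], [94, 13, 139]]
red lamp [ 0.00390547 -0.16132147] px/mm [1.14869316e+01 4.20390899e-03]
[([112, 20, 8, 19, 93], [335.3, 179.3]), ([47, 41, 22, 41, 742], [277.5, 211.6]), ([5, 121, 12, 29, 220], [232.1, 287.9]), ([101, 120, 12, 30, 220], [325.5, 287.2])]
```

```bash
python3 - <<'E'
from h import *
d=np.load("w2.npz");K,E,M=d["K"],d["E"],d["M"]
a=-0.2803; inv=lambda p:np.array([[np.cos(a),np.sin(a)],[-np.sin(a),np.cos(a)]])@(p[:2]-[.59236,.0132])
b=blobs(cv2.imread("pics/w2.png")[:420,:560,::-1]); print(b)
for n,z in(("red",.036),("yel",.042)):
    for st,c in b[n]: print(n,inv(ray(c,z,K,E)))
s=cv2.imread("pics/side5.png")[:,:,::-1]; Ks,Es=cal("side")
print("side red",inv(ray((264.8,249.7),.036,Ks,Es)),"side yel",inv(ray(((622-400+.5)/(400/110)-.5+200,(223.5+.5)/(400/110)-.5+165),.042,Ks,Es)))
E
```

```text
{'red': [([25, 103, 28, 52, 937], [38.1, 128.4])], 'yel': [([124, 101, 13, 53, 336], [129.8, 126.7]), ([340, 250, 158, 110, 8860], [430.9, 295.9])]}
red [ 0.00360819 -0.16069317]
yel [ 0.00177615 -0.09507441]
yel [0.13193827 0.12464532]
side red [ 0.00375585 -0.1662074 ] side yel [ 0.00258372 -0.09359655]
```

>>> {"op": "move_arm", "data": {
  "commands": [
    [[0.001,-0.001,0.012,0,0,0,0.036],[0,0,0.025,0,0,0,0.036],[0,0,0.03,0,0,0,0.036],[0,0,0.025,0,0,0,0.036],[0,0,0.014,0,0,0,0.036],[0,0,0.007,0,0,0,0.036],[0,0,0,0,0,0,0.036],[0,0,0,0,0,0,0.025],[0,0,0,0,0,0,0.015],[0,0,0,0,0,0,0.005],[0,0,0,0,0,0,0.005],[0,0,0,0,0,0,0.005]]
  ],
  "squeeze": 50
}}

```text
t: 12.52
eef_pos: [0.5467, -0.0726, 0.0855]
tool_rot: [0.001, 0.14, 0.99, 0.0]
contact_force: [-0.3, 2.6, 5.8]
gripper_width: 0.171
grasp_force: 48.7
```

>>> {"op": "move_arm", "data": {
  "commands": [
    [[0,-0.004,0,0,0,0,0.005],[0,-0.008,0,0,0,0,0.005],[0,-0.011,0,0,0,0,0.005],[0,-0.012,0,0,0,0,0.005],[0,-0.012,0,0,0,0,0.005],[0,-0.01,0,0,0,0,0.005],[0,-0.007,0,0,0,0,0.005],[0,-0.003,0,0,0,0,0.005],[0,0,0,0,0,0,0.005],[0,0,0,0,0,0,0.005],[0,0,0,0,0,0,0.005]]
  ]
}}

```text
t: 13.9
eef_pos: [0.5284, -0.1357, 0.0855]
tool_rot: [0.001, 0.139, 0.99, 0.001]
contact_force: [0.6, 5.9, 6.6]
gripper_width: 0.172
grasp_force: 49.0
```

```bash
python3 - <<'E'
from h import *
K,E,M,o=wristcam(); im=imaging.read_camera("wrist"); t=imaging.read_camera("top"); s=imaging.read_camera("side")
a=-0.2803; inv=lambda p:np.array([[np.cos(a),np.sin(a)],[-np.sin(a),np.cos(a)]])@(p[:2]-[.59236,.0132])
print(o["t"],o["eef_pos"],"tcp lamp",inv(o["eef_pos"]),o["gripper_width"],o["grasp_force"],o["contact_force"])
for n,i in (("wrist",im),("top",t),("side",s)): cv2.imwrite(f"pics/{n}6.png",i[:,:,::-1])
np.savez("w6",K=K,E=E,M=M)
print(blobs(im)); b=blobs(s); print("side",b)
L=lambda x,y,z:np.array([.59236+np.cos(a)*x-np.sin(a)*y,.0132+np.sin(a)*x+np.cos(a)*y,z])
print(proj(L(.005,-.162,.036),K,E))
out=np.zeros((600,800,3),np.uint8)
out[:420,:560]=im[:,:,::-1]
out[420:600,:560]=0
out[:240,560:]=cv2.resize(s[225:275,240:290,::-1],(240,240),interpolation=cv2.INTER_CUBIC)
out[240:480,560:]=cv2.resize(s[155:225,250:320,::-1],(240,240),interpolation=cv2.INTER_CUBIC)
out[420:600,:560]=cv2.resize(im[150:240,180:460,::-1],(560,180),interpolation=cv2.INTER_CUBIC)
cv2.imwrite("pics/w6.png",out)
E
```

```text
13.9 [ 0.52840785 -0.13565707  0.08546676] tcp lamp [-0.02027585 -0.16073952] 0.17232230669422274 48.95265519618988 [0.60517107 5.904615   6.6050425 ]
{'red': [], 'yel': []}
side {'red': [([258, 248, 15, 4, 45], [264.9, 249.5])], 'yel': [([123, 57, 36, 24, 507], [140.8, 70.3]), ([290, 157, 42, 39, 873], [309.8, 178.6])]}
[275.17591892 281.49783615]
```

View pics/w6.png

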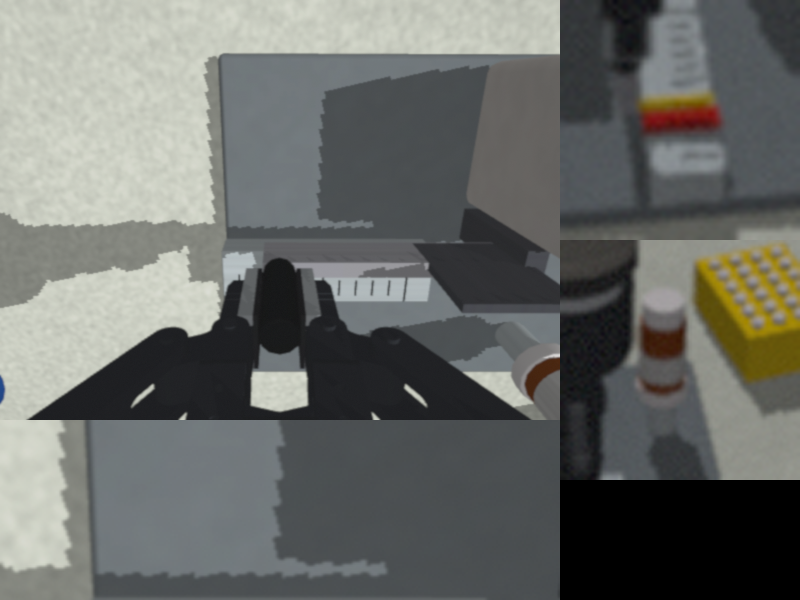

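The final view shows the vial upright on the post and the knob held. In the side crop the yellow pointer, at about (264.6,246.2), lies just at the red mark's upper edge. I'll compute the remaining gap from the side image.

```bash
python3 - <<'E'
from h import *
Ks,Es=cal("side"); a=-0.2803
L=lambda x,y,z:np.array([.59236+np.cos(a)*x-np.sin(a)*y,.0132+np.sin(a)*x+np.cos(a)*y,z])
inv=lambda p:np.array([[np.cos(a),np.sin(a)],[-np.sin(a),np.cos(a)]])@(p[:2]-[.59236,.0132])
def cent(f,which):
    im=cv2.imread(f).astype(float)[240 if which=="r" else 215:258,257:274]; B,G,Rr=im[...,0],im[...,1],im[...,2]
    w=np.clip(Rr-G-15,0,None) if which=="r" else np.clip(np.minimum(Rr,G)-B-25,0,None)*(np.abs(Rr-G)<45)
    Y,X=np.mgrid[:w.shape[0],:w.shape[1]]; return np.array([(w*X).sum()/w.sum()+257,(w*Y).sum()/w.sum()+(240 if which=="r" else 215)]),w.sum(1).round()
for f in("side0","side5","side6"):
    for k,z in(("r",.036),("y",.042)):
        c,pr=cent(f"pics/{f}.png",k); print(f,k,c.round(2),inv(ray(c,z,Ks,Es)).round(4), pr.astype(int).tolist())
E
```

```text
side0 r [265.75 249.36] [ 0.006  -0.1654] [0, 0, 0, 0, 0, 0, 0, 245, 774, 1114, 1049, 635, 128, 0, 0, 0, 0, 0]
side0 y [262.04 225.62] [ 0.0059 -0.0923] [0, 0, 0, 0, 0, 0, 0, 0, 0, 0, 250, 371, 12, 0, 0, 0, 0, 0, 0, 0, 0, 0, 0, 0, 0, 0, 0, 0, 0, 0, 0, 0, 0, 0, 0, 0, 0, 0, 0, 0, 0, 0, 0]
side5 r [265.73 249.37] [ 0.0059 -0.1654] [0, 0, 0, 0, 0, 0, 0, 247, 803, 1171, 1054, 661, 138, 0, 0, 0, 0, 0]
side5 y [262.07 225.62] [ 0.006  -0.0923] [0, 0, 0, 0, 0, 0, 0, 0, 0, 0, 263, 381, 14, 0, 0, 0, 0, 0, 0, 0, 0, 0, 0, 0, 0, 0, 0, 0, 0, 0, 0, 0, 0, 0, 0, 0, 0, 0, 0, 0, 0, 0, 0]
side6 r [264.79 249.02] [ 0.004  -0.1641] [0, 0, 0, 0, 0, 20, 115, 516, 1070, 1282, 1033, 580, 148, 0, 0, 0, 0, 0]
side6 y [263.84 245.82] [ 0.0023 -0.1599] [0, 0, 0, 0, 0, 0, 0, 0, 0, 0, 0, 0, 0, 0, 0, 0, 0, 0, 0, 0, 0, 0, 0, 0, 0, 0, 0, 0, 0, 32, 459, 736, 256, 0, 0, 0, 0, 0, 0, 0, 0, 0, 0]
```

```bash
python3 - <<'E'
from h import *
K,E=cal("top"); a=-0.2803
inv=lambda p:np.array([[np.cos(a),np.sin(a)],[-np.sin(a),np.cos(a)]])@(p[:2]-[.59236,.0132])
for f in ("top0","top5"):
    im=cv2.imread(f"pics/{f}.png").astype(float); B,G,Rr=im[...,0],im[...,1],im[...,2]
    for n,z,w in(("r",.036,np.clip(Rr-G-25,0,None)),("y",.042,np.clip(np.minimum(Rr,G)-B-25,0,None))):
        w=w.copy(); m=np.zeros_like(w); m[205:240,265:310]=1; w*=m; Y,X=np.mgrid[:420,:560]
        c=[(w*X).sum()/w.sum(),(w*Y).sum()/w.sum()]; print(f,n,np.round(c,2),inv(ray(c,z,K,E)).round(4))
E
```

```text
top0 r [300.07 226.93] [ 0.0063 -0.1613]
top0 y [273.05 220.26] [ 0.0023 -0.0934]
top5 r [nan nan] [nan nan]
top5 y [nan nan] [nan nan]<stdin>:8: RuntimeWarning: invalid value encountered in scalar divide
```

>>> {"op": "move_arm", "data": {
  "commands": [
    [[0,-0.001,0,0,0,0,0.005],[0,-0.001,0,0,0,0,0.005],[0,0,0,0,0,0,0.005],[0,0,0,0,0,0,0.005],[0,0,0,0,0,0,0.005]]
  ]
}}

```text
t: 14.68
eef_pos: [0.5279, -0.1375, 0.0855]
tool_rot: [0.001, 0.139, 0.99, 0.001]
contact_force: [0.0, 6.0, 6.4]
gripper_width: 0.17
grasp_force: 49.0
```

```bash
python3 - <<'E'
from h import *
Ks,Es=cal("side"); a=-0.2803
inv=lambda p:np.array([[np.cos(a),np.sin(a)],[-np.sin(a),np.cos(a)]])@(p[:2]-[.59236,.0132])
s=imaging.read_camera("side").astype(float); o=bot.get_obs()
print(o["t"],inv(o["eef_pos"]),o["grasp_force"],o["contact_force"])
im=s[215:258,257:274]; w=np.clip(np.minimum(im[...,0],im[...,1])-im[...,2]-25,0,None)*(np.abs(im[...,0]-im[...,1])<45)
Y,X=np.mgrid[:43,:17]; c=[(w*X).sum()/w.sum()+257,(w*Y).sum()/w.sum()+215]; y=inv(ray(c,.042,Ks,Es))
print(c,y)
if abs((y[1]+.0923)+.0695)<.003 and o["grasp_force"]>30: print(bot.hand_in())
E
```

```text
14.725 [-0.02026502 -0.16269527] 48.96055519580841 [-0.14696318  6.91396716  6.31164673]
[np.float64(264.1591478696742), np.float64(246.437343358396)] [ 0.00281222 -0.1618899 ]
the job is handed in; nothing more can be done
None
```

The amber vial stands upright on the post, released. The shutter is held about 68 mm out, with the pointer within about 4 mm of the red mark's centre on every camera estimate (6 mm allowed), and the job was handed in at 14.7 s.

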